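Unmould the block crayons and serve the caddy

ROBOT

A 7-joint arm with a two-finger parallel gripper is mounted at the origin on the work surface. World frame = base frame: x ahead of the robot, y to its left, z up, the work surface at z = 0. Lengths are in m, angles in rad, forces in N, time in s.
With the tool pointing down it reaches from about 0.425 to 0.925 m from the base axis. Payload 6.8 kg.
Tool frame: the origin (TCP) lies at the very end of the fingers, on their centre line; the grasp point (between the pads) lies 19 mm behind it (r.tcp_to_grasp is the distance from the TCP to the grasp point, in m); z points along the fingers, y is the line along which they close (so a half turn about z gives the same grasp; the last joint's range is limited). The gripper opens to 85 mm and grips with 20 to 120 N. Pads are 22 mm wide; open, the fingers measure 114 mm over their backs; the gripper's body (76 mm by 85 mm) begins 54 mm behind the grasp point. The pads swing forward as they close: fully open they stand 13 mm farther back than shut.
Start: joints at [1.02, 0.477, 0.022, 1.555, -0.011, 1.109, -0.083], TCP at [0.289, -0.61, 0.231] pointing down, gripper open.
Joint ranges: [-2.96, 2.96], [-0.34, 2.1], [-1.41, 1.46], [0.24, 2.44], [-1.37, 4.51], [0.17, 1.92], [-2.96, 2.96]. Speed limits (rad/s): [2.39, 2.39, 3.14, 3.14, 3.14, 3.14, 3.14].

INTERFACE

Orientations are given as a rotation vector (axis times angle).
In Python, from bench import r gives the robot as it stands.
- The arm moves only by the tool step_arm, never from a script. Its argument "moves" is a list of rows, each a list of 7 numbers: the shift along the tool's x, y, z in mm, then the turn, a rotation vector about the tool's x, y, z in rad, then the finger opening in mm, from 0 to 85.4. A call has 1 to 8 rows; each row is the pose to reach, as a shift and turn from the pose commanded when the call began, along the tool's axes at that moment; what a row does not reach only later rows make up. A row lasts 1/10 s, in which the tool goes at most 50 mm and 8.59 degrees, less where a joint would pass 70% of its speed; a pose out of reach is approached as far as the arm can. A call with a gripper value outside its range is refused whole. The fingers move at their own pace and stop on an object; "grip_force" is the grip in N (left out, the last holds). Time passes only in rows, so rows that repeat a pose let the fingers close. It gives the time, the measured TCP pose, the force, the opening and the grip force at its end, in the units of the state.
- r.get_obs(): the state, without advancing time (a new reading comes with each control period).
- r.grab_frame(name): name is "side" or "top" or "wrist"; returns a dict with "image" (400x640x3 uint8, red, green, blue), "depth" (400x640 float32, m along the optical axis (not along the pixel's ray), 0 where there is no reading), "mtx" (3x3 intrinsics, pixels), "k1" (the pictures are not rectified: a ray, as slopes to the right and down, at radius r is drawn at 1 + k1 r^2 times it, then the intrinsics apply), "rvec" (rotation vector, rad) and "tvec" (3), from world to camera coordinates, as OpenCV has them. Camera axes: x right, y down, z forward; pixel columns grow to the right and rows downward; lengths in m; the calibration is good to about 2 mm. A picture is of the moment at which its call begins.
- r.hand_in(): hands the job in; it is judged then, once.
The state is a dict: "clock": time; "joints": joint angles; "qvel": joint speeds; "tau": joint torques, N m; "tcp_pos": TCP position; "orientation": TCP orientation; "contact_force": force on the tool from outside, world axes, zero at the start; "moment": the same for the moment, N m; "grip_width": finger opening in m; "gripper_force": force on a finger pad.
Only numpy, scipy, OpenCV 4.12 (cv2) and the standard library are available. Lean on these libraries where they do the work, as an engineer would, in place of code of your own. Each camera call takes 0.05 s, during which the arm holds its last target. There are 200 camera calls.

TASK

Get the freshly cast block crayons ready for the class: slide the mould's cover right back to its stop, knock each crayon up out of its pocket with its lever, and put all of them in the teal caddy where it stands. Then lift the loaded caddy by its handle and set it down centrally on the cork mat, and leave the emptied mould with its cover slid fully shut again; do not shove or knock over the loose paint jars.

Things in the scene. Friction and masses are not known exactly. Their poses are not given: they have to be found in the camera images.
- mould: Aluminium crayon mould fixed to the table, 80 (x) by 248 (y) by 75 mm high; rails reach x = +122, |y| = 131, height 83. Origin on the table under the middle of the pocket row. Lever pads at its -x side (to the robot); the cover opens to its +x. Pockets 1 to 5 at y = -100, -50, 0, +50, +100, x = 0, each 39 (x) by 27 (y), 47 deep, floor 28 mm above the table; not all hold a crayon.
- cover (a joint): Steel cover plate (70 by 238 by 5 mm) that slides on the mould top along the mould's +x: 0 = shut over the pockets, 0.070 m = right back against its stop (starts 0 to 6 mm open; it slides shut over pressed levers as well). Stiff: about 9 N of sliding friction; stays where it is left. While it is shut no crayon can rise.
- cover_grip (a point): Middle of the black pull bar of the cover: a bar 14 mm square in section and 116 mm long along the mould's y, held by a post at each end. Its centre is 32 mm above the top face of the plate, and about 112 mm above the table; free space beneath it.
- lever1 (a joint): Knock-out lever of pocket 1: 0 = pad up, ejector down; 0.53 rad = pad fully pressed. It lifts the crayon in its own pocket by 28 mm in proportion. It takes about 5 to 7 N on the pad, and stays where it is left.
- lever1_pad (a point): Middle of the upper face of the red thumb pad (30 by 32 mm) of lever 1, about 108 mm in front (-x) of pocket 1. About 49 mm above the table when up; pressing moves it straight down by 29 mm, to 20 mm above the table. Pads are 50 mm apart.
- lever2 (a joint): Knock-out lever of pocket 2: 0 = pad up, ejector down; 0.53 rad = pad fully pressed. It lifts the crayon in its own pocket by 28 mm in proportion. It takes about 5 to 7 N on the pad, and stays where it is left.
- lever2_pad (a point): Middle of the upper face of the red thumb pad (30 by 32 mm) of lever 2, about 108 mm in front (-x) of pocket 2. About 49 mm above the table when up; pressing moves it straight down by 29 mm, to 20 mm above the table. Pads are 50 mm apart.
- lever3 (a joint): Knock-out lever of pocket 3: 0 = pad up, ejector down; 0.53 rad = pad fully pressed. It lifts the crayon in its own pocket by 28 mm in proportion. It takes about 5 to 7 N on the pad, and stays where it is left.
- lever3_pad (a point): Middle of the upper face of the red thumb pad (30 by 32 mm) of lever 3, about 108 mm in front (-x) of pocket 3. About 49 mm above the table when up; pressing moves it straight down by 29 mm, to 20 mm above the table. Pads are 50 mm apart.
- lever4 (a joint): Knock-out lever of pocket 4: 0 = pad up, ejector down; 0.53 rad = pad fully pressed. It lifts the crayon in its own pocket by 28 mm in proportion. It takes about 5 to 7 N on the pad, and stays where it is left.
- lever4_pad (a point): Middle of the upper face of the red thumb pad (30 by 32 mm) of lever 4, about 108 mm in front (-x) of pocket 4. About 49 mm above the table when up; pressing moves it straight down by 29 mm, to 20 mm above the table. Pads are 50 mm apart.
- lever5 (a joint): Knock-out lever of pocket 5: 0 = pad up, ejector down; 0.53 rad = pad fully pressed. It lifts the crayon in its own pocket by 28 mm in proportion. It takes about 5 to 7 N on the pad, and stays where it is left.
- lever5_pad (a point): Middle of the upper face of the red thumb pad (30 by 32 mm) of lever 5, about 108 mm in front (-x) of pocket 5. About 49 mm above the table when up; pressing moves it straight down by 29 mm, to 20 mm above the table. Pads are 50 mm apart.
- crayon_red: Red wax block crayon, 36 (x) by 24 (y) by 46 mm high (z), 40 g; origin at the centre of its underside, z up as it stands in its pocket with its axes along the mould's. It starts seated in one of the pockets, its top 1 mm below the mould's top face; None from the start if there is no such crayon this time.
- crayon_yellow: Yellow wax block crayon, 36 (x) by 24 (y) by 46 mm high (z), 40 g; origin at the centre of its underside, z up as it stands in its pocket with its axes along the mould's. It starts seated in one of the pockets, its top 1 mm below the mould's top face; None from the start if there is no such crayon this time.
- crayon_green: Green wax block crayon, 36 (x) by 24 (y) by 46 mm high (z), 40 g; origin at the centre of its underside, z up as it stands in its pocket with its axes along the mould's. It starts seated in one of the pockets, its top 1 mm below the mould's top face; None from the start if there is no such crayon this time.
- crayon_violet: Violet wax block crayon, 36 (x) by 24 (y) by 46 mm high (z), 40 g; origin at the centre of its underside, z up as it stands in its pocket with its axes along the mould's. It starts seated in one of the pockets, its top 1 mm below the mould's top face; None from the start if there is no such crayon this time.
- crayon_blue: Blue wax block crayon, 36 (x) by 24 (y) by 46 mm high (z), 40 g; origin at the centre of its underside, z up as it stands in its pocket with its axes along the mould's. It starts seated in one of the pockets, its top 1 mm below the mould's top face; None from the start if there is no such crayon this time.
- caddy: Loose teal plastic carrying caddy, 190 (x) by 200 (y) mm, walls 40 mm high and 4 mm thick, floor 4 mm thick, about 0.4 kg. Origin at the centre of its underside. A 40 mm high divider along its y at x = 0 makes two compartments, each about 89 by 192 mm inside.
- caddy_handle: Yellow carrying handle of the caddy, over the divider; same origin and axes as the caddy. Posts stand at y = -97 and +97 mm; its bar is 16 mm wide (x), 14 mm high and spans the caddy's y, its top 88 mm above the caddy's underside; grip it at the middle, 81 mm above the underside.
- mat: Square cork mat fixed on the table, 220 by 220 by 2 mm; origin at its centre, on the table.
- jar_red: Red gouache jar, 40 mm across and about 50 mm high; a bystander; origin at the centre of its underside.
- jar_green: Green gouache jar, 40 mm across and about 50 mm high; a bystander; origin at the centre of its underside.
- jar_violet: Violet gouache jar, 40 mm across and about 50 mm high; a bystander; origin at the centre of its underside.

How it is judged:
On the way, in this order (a step that is already met when the one before it is completed fails the run):
1. the cover is slid right back, within 5 mm of its stop (value of joint cover above 0.065 m), for 0.2 s.
2. every crayon is in the caddy, which still stands on the table off the mat (x of crayon_red in the frame of caddy between -0.095 and 0.095 m and y of crayon_red in the frame of caddy between -0.1 and 0.1 m and z of crayon_red in the frame of caddy between -0.005 and 0.056 m and x of crayon_yellow in the frame of caddy between -0.095 and 0.095 m and y of crayon_yellow in the frame of caddy between -0.1 and 0.1 m and z of crayon_yellow in the frame of caddy between -0.005 and 0.056 m and x of crayon_green in the frame of caddy between -0.095 and 0.095 m and y of crayon_green in the frame of caddy between -0.1 and 0.1 m and z of crayon_green in the frame of caddy between -0.005 and 0.056 m and x of crayon_violet in the frame of caddy between -0.095 and 0.095 m and y of crayon_violet in the frame of caddy between -0.1 and 0.1 m and z of crayon_violet in the frame of caddy between -0.005 and 0.056 m and x of crayon_blue in the frame of caddy between -0.095 and 0.095 m and y of crayon_blue in the frame of caddy between -0.1 and 0.1 m and z of crayon_blue in the frame of caddy between -0.005 and 0.056 m and height (world z) of caddy below 0.01 m and horizontal distance between caddy and mat above 0.12 m), for 0.3 s.
3. the loaded caddy is lifted clear of the table by its handle (x of crayon_red in the frame of caddy between -0.095 and 0.095 m and y of crayon_red in the frame of caddy between -0.1 and 0.1 m and z of crayon_red in the frame of caddy between -0.005 and 0.056 m and x of crayon_yellow in the frame of caddy between -0.095 and 0.095 m and y of crayon_yellow in the frame of caddy between -0.1 and 0.1 m and z of crayon_yellow in the frame of caddy between -0.005 and 0.056 m and x of crayon_green in the frame of caddy between -0.095 and 0.095 m and y of crayon_green in the frame of caddy between -0.1 and 0.1 m and z of crayon_green in the frame of caddy between -0.005 and 0.056 m and x of crayon_violet in the frame of caddy between -0.095 and 0.095 m and y of crayon_violet in the frame of caddy between -0.1 and 0.1 m and z of crayon_violet in the frame of caddy between -0.005 and 0.056 m and x of crayon_blue in the frame of caddy between -0.095 and 0.095 m and y of crayon_blue in the frame of caddy between -0.1 and 0.1 m and z of crayon_blue in the frame of caddy between -0.005 and 0.056 m and height (world z) of caddy above 0.01 m and contact force between the fingers and caddy_handle above 0.5 N), for 0.1 s.
At the end, for the whole second after the job is handed in: Every crayon lies in the caddy (inside its walls, upright or lying); the caddy stands level and at rest on the cork mat, its centre within 40 mm of the mat's centre; the mould's cover is shut again, to within 6 mm; the levers may stay down (x of crayon_red in the frame of caddy between -0.095 and 0.095 m and y of crayon_red in the frame of caddy between -0.1 and 0.1 m and z of crayon_red in the frame of caddy between -0.005 and 0.056 m and x of crayon_yellow in the frame of caddy between -0.095 and 0.095 m and y of crayon_yellow in the frame of caddy between -0.1 and 0.1 m and z of crayon_yellow in the frame of caddy between -0.005 and 0.056 m and x of crayon_green in the frame of caddy between -0.095 and 0.095 m and y of crayon_green in the frame of caddy between -0.1 and 0.1 m and z of crayon_green in the frame of caddy between -0.005 and 0.056 m and x of crayon_violet in the frame of caddy between -0.095 and 0.095 m and y of crayon_violet in the frame of caddy between -0.1 and 0.1 m and z of crayon_violet in the frame of caddy between -0.005 and 0.056 m and x of crayon_blue in the frame of caddy between -0.095 and 0.095 m and y of crayon_blue in the frame of caddy between -0.1 and 0.1 m and z of crayon_blue in the frame of caddy between -0.005 and 0.056 m and horizontal distance between caddy and mat below 0.04 m and height (world z) of caddy below 0.008 m and angle between caddy's own z axis and vertical below 0.08 rad and linear speed of caddy below 0.02 m/s and value of joint cover below 0.006 m); the robot touches nothing.
It fails at once if a loose paint jar is pushed more than 50 mm or knocked over (distance of any of jar_red, jar_green, jar_violet from where it was at the start of the episode above 0.05 m or angle between any of jar_red, jar_green, jar_violet's own z axis and vertical above 0.6 rad).
Of crayon_red, crayon_yellow, crayon_green, crayon_violet, crayon_blue only 3 to 5 are there at a start; the rules pass over those that are not, and their reading is None.
At some moment in a run one of caddy may be knocked a few centimetres aside while the robot is not near it.
Once in a run the grip may slacken for a moment while it holds something.
It also fails if it takes over 210 s, if anything falls off the work surface, if the arm or the gripper's body presses on something with over 40 N, if the wrist force passes 120 N, or if a joint passes its speed limit or range.

## Working session

There is one attempt and no reset: what is moved stays moved. The work goes in short steps, Python scripts to look and compute and a tool call to move; the robot and the scene stay as the last step left them, time stands still between calls to the robot, and variables do not carry over. Pictures are saved under pics/ and viewed, at most 14 in all, crops included, and the job is handed in when it is done.

Besides the shell and the picture viewer there is one more tool, called after "Call:" by a JSON object that holds its "op" and its "data". step_arm: Moves the arm, as the interface text tells. Its arguments: {"type":"object","properties":{"moves":{"type":"array","items":{"type":"array","items":{"type":"number"}}},"grip_force":{"type":"number"}},"required":["moves"]}

```bash
ls; mkdir -p pics
cat > h.py <<'E'
import numpy as np, cv2
from bench import r
from scipy.spatial.transform import Rotation as R
def grab(n,save=None):
    f=r.grab_frame(n)
    if save: cv2.imwrite('pics/'+save,f['image'][:,:,::-1])
    return f
def undist(f,uv):
    uv=np.asarray(uv,float).reshape(-1,1,2)
    return cv2.undistortPoints(uv,f['mtx'],np.array([f['k1'],0,0,0,0.]))[:,0]
def plane(f,uv,z):
    n=undist(f,uv); M=cv2.Rodrigues(np.array(f['rvec'],float))[0]; t=np.array(f['tvec'],float).ravel()
    c=-M.T@t; d=np.c_[n,np.ones(len(n))]@M
    return c+d*((z-c[2])/d[:,2])[:,None]
def cloud(f):
    M=cv2.Rodrigues(np.array(f['rvec'],float))[0]; t=np.array(f['tvec'],float).ravel()
    v,u=np.mgrid[:400,:640]; n=undist(f,np.c_[u.ravel(),v.ravel()]); Z=f['depth'].ravel()
    P=(np.c_[n,np.ones(len(n))]*Z[:,None]-t)@M
    P[Z==0]=np.nan
    return P.reshape(400,640,3)
def tool(p,grasp=False):
    o=r.get_obs(); Rm=R.from_rotvec(o['orientation']).as_matrix()
    return Rm.T@(np.asarray(p)-o['tcp_pos'])*1000
E
python3 - <<'E'
from h import *
o=r.get_obs(); print(o['clock'],o['tcp_pos'],o['orientation'],R.from_rotvec(o['orientation']).as_matrix().round(3),o['grip_width'],r.tcp_to_grasp)
for n in('side','top'):
    f=grab(n,n+'0.png'); print(n,f['rvec'],f['tvec'])
E
```

```text
pics
0.0 [ 0.28892844 -0.60939198  0.23031795] [-3.06322165e+00 -6.89534033e-01  8.97432836e-04] [[ 0.904  0.428 -0.001]
 [ 0.428 -0.904  0.002]
 [-0.    -0.002 -1.   ]] 0.08543456153242664 0.0187
side [ 0.96053907 -2.45902234  1.05211321] [0.4008534  0.37106509 1.05049356]
top [ 2.08245916 -2.14421336  0.19353344] [-0.06391056  0.59567163  1.23742059]
```

View pics/side0.png

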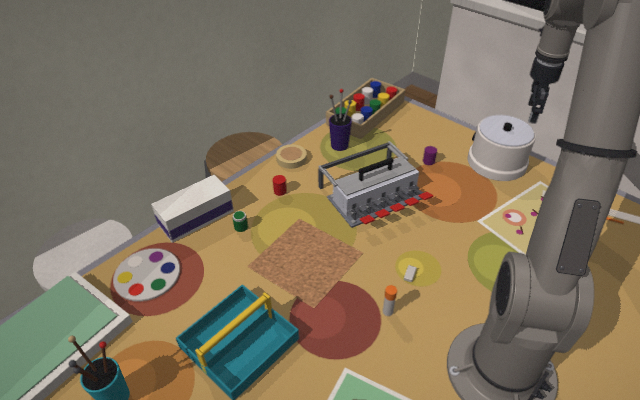

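View pics/top0.png

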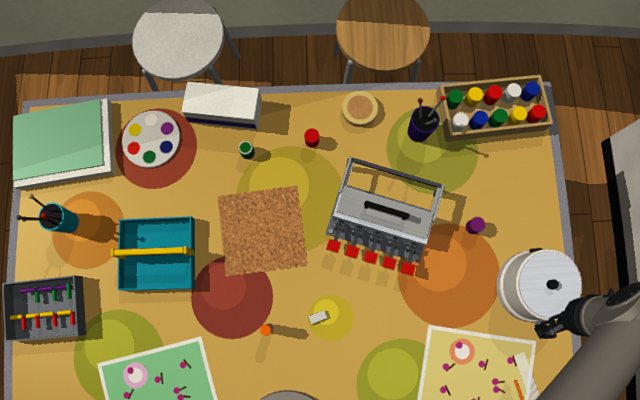

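Side view: mould around (375,190), caddy (240,340), mat (305,262), and jars at red (280,186), green (240,220), violet (430,156). Top view: pads from (334,245) to (408,268), pull bar (386,210), caddy (157,254) with its yellow handle, and mat (263,230).

Run:
```python
from h import *
f=grab('top'); hsv=cv2.cvtColor(f['image'],cv2.COLOR_RGB2HSV); P=cloud(f)
def comps(lo,hi,box,amin=20):
    m=cv2.inRange(hsv,lo,hi); b=np.zeros_like(m); x0,y0,x1,y1=box; b[y0:y1,x0:x1]=255; m&=b
    n,l,s,c=cv2.connectedComponentsWithStats(m)
    return [(s[i,4],c[i],l==i) for i in range(1,n) if s[i,4]>=amin]
pads=sorted([(c[0],c[1],a) for a,c,_ in comps((0,150,90),(8,255,255),(315,230,430,285))]+[(c[0],c[1],a) for a,c,_ in comps((172,150,90),(180,255,255),(315,230,430,285))])
print('pads',[(round(x),round(y),a) for x,y,a in pads])
pp=plane(f,[p[:2] for p in pads],0.049); print(pp.round(4), [P[int(y),int(x),2].round(3) for x,y,_ in pads])
b=max(comps((0,0,0),(180,255,45),(355,190,420,230)),key=lambda t:t[0]); c=b[1]
print('bar',b[0],c,plane(f,[c],.119), 'z',np.nanmedian(P[b[2]],0))
pts=np.argwhere(b[2])[:,::-1]; W=plane(f,pts,.119)[:,:2]; rr=cv2.minAreaRect(W.astype(np.float32)*1000);print(rr)
h=max(comps((20,150,120),(32,255,255),(100,235,205,270)),key=lambda t:t[0]); print('handle',h[1],plane(f,[h[1]],.088),np.nanmedian(P[h[2]],0), cv2.minAreaRect((plane(f,np.argwhere(h[2])[:,::-1],.088)[:,:2]*1000).astype(np.float32)))
t=comps((85,120,40),(100,255,255),(105,205,205,300)); m=sum(x[2] for x in t)>0
m=m&(P[...,2]>.034)&(P[...,2]<.046); print('rim',m.sum(),cv2.minAreaRect((P[m][:,:2]*1000).astype(np.float32)))
# mat
m=comps((5,60,60),(18,200,230),(200,175,320,285),500)
for a,c,l in m:
    W=plane(f,np.argwhere(l)[:,::-1],.002)[:,:2]*1000; print('mat',a,c,cv2.minAreaRect(W.astype(np.float32)))
for uv in [(312,137),(246,149),(476,225)]: print('jar',P[uv[1],uv[0]].round(3))
```

```text
pads [(333, 245, np.int32(128)), (352, 251, np.int32(132)), (370, 257, np.int32(131)), (389, 262, np.int32(134)), (407, 268, np.int32(144))]
[[ 0.4839 -0.1312  0.049 ]
 [ 0.4677 -0.1781  0.049 ]
 [ 0.4513 -0.2254  0.049 ]
 [ 0.435  -0.2725  0.049 ]
 [ 0.4188 -0.3196  0.049 ]] [np.float64(0.05), np.float64(0.045), np.float64(0.043), np.float64(0.045), np.float64(0.047)]
bar 263 [386.44486692 209.7148289 ] [[ 0.55983385 -0.26379913  0.119     ]] z [ 0.56070393 -0.26331142  0.11803899]
((559.1092529296875, -263.009033203125), (112.89633178710938, 17.565847396850586), 70.37276458740234)
handle [141.8517179  253.08679928] [[0.47191061 0.35590559 0.088     ]] [0.47558084 0.36229757 0.08651343] ((459.9181213378906, 345.8811340332031), (54.14557647705078, 210.96875), 0.359620600938797)
rim 470 ((476.816650390625, 339.66607666015625), (189.44317626953125, 201.0192413330078), 0.8556245565414429)
mat 7444 [257.57898979 236.08046749] ((514.294189453125, 90.43981170654297), (255.82269287109375, 290.6047668457031), 5.7170233726501465)
jar [ 0.777 -0.085  0.049]
jar [0.75  0.093 0.048]
jar [ 0.525 -0.509  0.047]
```

```bash
cat >> h.py <<'E'
TH=np.deg2rad(-19.07); O=np.array([.5534,-.2607])
def mould(x,y,z):
    c,s=np.cos(TH),np.sin(TH); return np.array([O[0]+c*x-s*y,O[1]+s*x+c*y,z])
def plan(p,yang,note=''):
    """shift (mm) and turn (rotvec) in tool axes to put TCP at p, pointing down, tool y at world angle yang(deg)"""
    o=r.get_obs(); Rm=R.from_rotvec(o['orientation']).as_matrix()
    cur=np.degrees(np.arctan2(Rm[1,1],Rm[0,1])); d=(yang-cur+90)%180-90; a=np.deg2rad(cur+d)
    y=np.array([np.cos(a),np.sin(a),0]); z=np.array([0,0,-1.]); T=np.c_[np.cross(y,z),y,z]
    print(note,'shift',(Rm.T@(np.asarray(p)-o['tcp_pos'])*1000).round(1),'turn',R.from_matrix(Rm.T@T).as_rotvec().round(3),'T',round(o['clock'],1))
E
python3 - <<'E'
from h import *
f=grab('top')
c=plane(f,[(218,195),(297,185),(307,266),(227,275)],.002); print(c.round(3),c.mean(0), [np.linalg.norm(c[i]-c[i-1]).round(3) for i in range(4)])
b=np.array([.5600,-.2637,.16]); plan(b,-19.07,'bar hi')
E
```

```text
[[ 0.636  0.177  0.002]
 [ 0.657 -0.04   0.002]
 [ 0.436 -0.062  0.002]
 [ 0.417  0.152  0.002]] [0.53648327 0.05671346 0.002     ] [np.float64(0.22), np.float64(0.218), np.float64(0.222), np.float64(0.214)]
bar hi shift [ 393.  -196.4   70.9] turn [-0.001 -0.    -0.795] T 0.2
```

Call:
{"op": "step_arm", "data": {"moves": [[100, -50, 0, 0, 0, -0.15, 50], [393, -196, 71, 0, 0, -0.795, 50], [393, -196, 71, 0, 0, -0.795, 50], [393, -196, 71, 0, 0, -0.795, 50], [393, -196, 71, 0, 0, -0.795, 50], [393, -196, 71, 0, 0, -0.795, 50], [393, -196, 71, 0, 0, -0.795, 50], [393, -196, 71, 0, 0, -0.795, 50]]}}

```text
clock: 1.0
tcp_pos: [0.5335, -0.2982, 0.1682]
orientation: [2.559, 1.822, 0.0]
contact_force: [0.4, -0.6, 0.5]
grip_width: 0.0498
gripper_force: 0.0
```

Call:
{"op": "step_arm", "data": {"moves": [[0, 0, 0, 0, 0, 0, 50], [0, 0, 0, 0, 0, 0, 50], [0, 0, 0, 0, 0, 0, 50], [0, 0, 0, 0, 0, 0, 50]]}}

```text
clock: 1.4
tcp_pos: [0.5316, -0.3016, 0.1686]
orientation: [2.561, 1.818, -0.001]
contact_force: [0.1, -0.3, -0.5]
grip_width: 0.05
gripper_force: 0.0
```

Run:
```python
from h import *
plan(np.array([.5600,-.2637,.093]),-19.07,'bar')
f=grab('wrist','w1.png');P=cloud(f)
m=(P[...,2]>.108)&(P[...,2]<.13)&(f['image'].max(2)<70); print(m.sum(), cv2.minAreaRect((P[m][:,:2]*1000).astype(np.float32)))
```

```text
bar shift [45.3 14.3 75.6] turn [-0.     0.001 -0.003] T 1.4
5399 ((562.3795166015625, -263.8641052246094), (113.93711853027344, 14.13641357421875), 71.12692260742188)
```

View pics/w1.png

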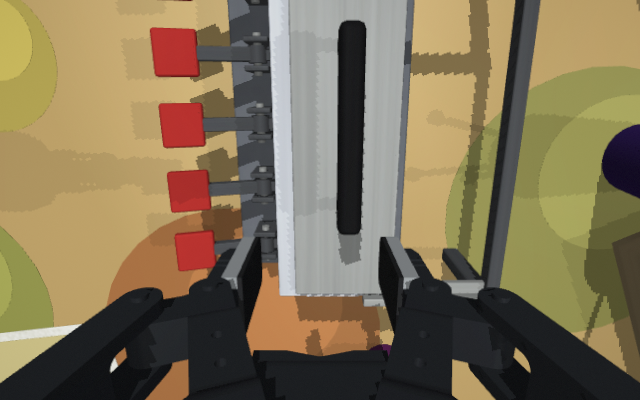

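The wrist view shows the bar running from (350,25) to (350,235), with the fingers at (240,260) and (395,260) and the red pads to the left. Bar centre is about (0.562,-0.264), which agrees with the top view.

Call:
{"op": "step_arm", "data": {"moves": [[46, 16, 0, 0, 0, 0, 50], [46, 16, 0, 0, 0, 0, 50], [46, 16, 40, 0, 0, 0, 50], [46, 16, 75, 0, 0, 0, 50], [46, 16, 75, 0, 0, 0, 50], [46, 16, 75, 0, 0, 0, 0], [46, 16, 75, 0, 0, 0, 0], [46, 16, 75, 0, 0, 0, 0]], "grip_force": 60}}

```text
clock: 2.25
tcp_pos: [0.5638, -0.2621, 0.0959]
orientation: [2.557, 1.821, 0.002]
contact_force: [-2.0, 1.0, 3.9]
grip_width: 0.0125
gripper_force: 59.8
```

Call:
{"op": "step_arm", "data": {"moves": [[0, 0, 0, 0, 0, 0, 0], [0, 0, 0, 0, 0, 0, 0], [0, 0, 0, 0, 0, 0, 0]]}}

```text
clock: 2.55
tcp_pos: [0.5638, -0.2622, 0.0959]
orientation: [2.557, 1.82, 0.002]
contact_force: [-3.3, 0.5, 7.4]
grip_width: 0.0132
gripper_force: 60.0
```

Call:
{"op": "step_arm", "data": {"moves": [[0, 15, 0, 0, 0, 0, 0], [0, 30, 0, 0, 0, 0, 0], [0, 45, 0, 0, 0, 0, 0], [0, 58, 0, 0, 0, 0, 0], [0, 63, 0, 0, 0, 0, 0], [0, 66, 0, 0, 0, 0, 0], [0, 66, 0, 0, 0, 0, 0]]}}

```text
clock: 3.25
tcp_pos: [0.6251, -0.2832, 0.0959]
orientation: [2.559, 1.822, -0.001]
contact_force: [-6.0, 1.4, 9.7]
grip_width: 0.0125
gripper_force: 60.4
```

Call:
{"op": "step_arm", "data": {"moves": [[0, 2, 0, 0, 0, 0, 0], [0, 4, 0, 0, 0, 0, 0], [0, 4, 0, 0, 0, 0, 0], [0, 4, 0, 0, 0, 0, 0]]}}

```text
clock: 3.65
tcp_pos: [0.6283, -0.2844, 0.0959]
orientation: [-2.559, -1.822, 0.001]
contact_force: [-7.7, 1.5, 10.2]
grip_width: 0.013
gripper_force: 60.6
```

Call:
{"op": "step_arm", "data": {"moves": [[0, 2, 0, 0, 0, 0, 0], [0, 3, 0, 0, 0, 0, 0], [0, 3, 0, 0, 0, 0, 0], [0, 3, 0, 0, 0, 0, 0]]}}

```text
clock: 4.05
tcp_pos: [0.6287, -0.2845, 0.0958]
orientation: [-2.556, -1.819, 0.007]
contact_force: [-15.1, 5.2, 16.5]
grip_width: 0.0134
gripper_force: 40.1
```

Call:
{"op": "step_arm", "data": {"moves": [[0, -3, 0, 0, 0, 0, 50], [0, -3, 0, 0, 0, 0, 50], [0, -3, 0, 0, 0, 0, 50], [0, -3, -40, 0, 0, 0, 50], [0, -3, -80, 0, 0, 0, 50], [-40, -50, -120, 0, 0, 0, 50], [-80, -80, -140, 0, 0, 0, 50], [-80, -80, -140, 0, 0, 0, 50]]}}

```text
clock: 4.85
tcp_pos: [0.528, -0.338, 0.2361]
orientation: [2.559, 1.816, -0.001]
contact_force: [-1.3, -1.1, 0.4]
grip_width: 0.05
gripper_force: 0.0
```

Call:
{"op": "step_arm", "data": {"moves": [[0, 0, 0, 0, 0, 0, 30], [0, 0, 0, 0, 0, 0, 30]]}}

```text
clock: 5.05
tcp_pos: [0.5303, -0.3351, 0.234]
orientation: [2.559, 1.821, 0.001]
contact_force: [-0.3, 0.5, 0.1]
grip_width: 0.03
gripper_force: 0.0
```

Run:
```python
from h import *
f=grab('wrist','w2.png');np.savez('w2.npz',**f); print(r.get_obs()['tcp_pos'])
```

```text
[ 0.53087794 -0.3340841   0.23341413]
```

View pics/w2.png

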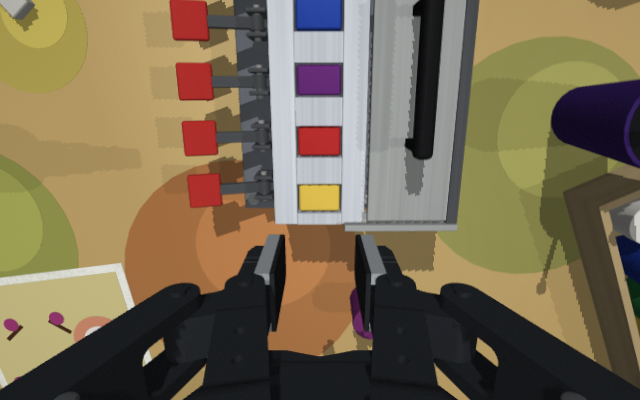

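The wrist view shows crayons at yellow (320,197), red (320,140), violet (320,79) and blue (318,14). Pocket 5 is out of frame. Next I'll measure pockets and pads.

Run:
```python
from h import *
f=dict(np.load('w2.npz')); hsv=cv2.cvtColor(f['image'],cv2.COLOR_RGB2HSV)
def cen(m,box,z):
    x0,y0,x1,y1=box; s=m[y0:y1,x0:x1]; n,l,st,c=cv2.connectedComponentsWithStats(s)
    return [plane(f,[c[i]+[x0,y0]],z)[0].round(4) for i in range(1,n) if st[i,4]>300]
sat=cv2.inRange(hsv,(0,90,60),(180,255,255))
C=cen(sat,(285,0,355,222),.074); print('crayons',C)
Pd=cen(cv2.inRange(hsv,(0,150,90),(9,255,255))|cv2.inRange(hsv,(172,150,90),(180,255,255)),(140,0,230,222),.049); print('pads',Pd)
g=grab('top'); 
for z,i in[(.074,3),]:
  pass
img=g['image']; M=cv2.Rodrigues(np.array(g['rvec']))[0]
# pocket 5 colour
d=(C[1]-C[2]) if len(C)>2 else 0
cs=sorted(C,key=lambda p:p[1]); step=(cs[2]-cs[0])/2; p5=cs[0]+4*step; print('step',step,np.linalg.norm(step),'p5',p5)
uv=cv2.projectPoints(np.array([p5,cs[0]]),np.array(g['rvec'],float),np.array(g['tvec'],float),g['mtx'],np.array([g['k1'],0,0,0,0.]))[0][:,0]; print(uv,[img[int(v),int(u)] for u,v in uv])
```

```text
crayons [array([ 0.5709, -0.2154,  0.074 ]), array([ 0.5553, -0.2609,  0.074 ]), array([ 0.5392, -0.3079,  0.074 ]), array([ 0.5231, -0.3549,  0.074 ])]
pads [array([ 0.4683, -0.1785,  0.049 ]), array([ 0.4522, -0.2253,  0.049 ]), array([ 0.4361, -0.2722,  0.049 ]), array([ 0.4199, -0.3191,  0.049 ])]
step [0.0161 0.047  0.    ] 0.049681082918954164 p5 [ 0.5875 -0.1669  0.074 ]
[[345.82659693 203.41808349]
 [420.43620613 225.98581047]] [array([109, 109, 110], dtype=uint8), array([11, 11, 22], dtype=uint8)]
```

```bash
sed -i 's/^TH=.*/TH=np.deg2rad(-18.9); O=np.array([.5551,-.2610])/' h.py
python3 - <<'E'
from h import *
print([mould(0,y,.074).round(4) for y in(-.1,0,.05)],mould(-.1085,-.1,.049))
plan(mould(-.1085,-.1,.065),-18.9)
E
```

```text
[array([ 0.5227, -0.3556,  0.074 ]), array([ 0.5551, -0.261 ,  0.074 ]), array([ 0.5713, -0.2137,  0.074 ])] [ 0.420058  -0.3204635  0.049    ]
 shift [ -23.9 -109.2  167.9] turn [-0.    -0.001 -0.001] T 5.2
```

Call:
{"op": "step_arm", "data": {"moves": [[-12, -50, 0, 0, 0, 0, 0], [-24, -100, 20, 0, 0, 0, 0], [-24, -109, 70, 0, 0, 0, 0], [-24, -109, 120, 0, 0, 0, 0], [-24, -109, 168, 0, 0, 0, 0], [-24, -109, 168, 0, 0, 0, 0], [-24, -109, 168, 0, 0, 0, 0]]}}

```text
clock: 5.85
tcp_pos: [0.4197, -0.3207, 0.065]
orientation: [-2.555, -1.823, 0.0]
contact_force: [0.0, -0.1, 0.1]
grip_width: 0.0001
gripper_force: 0.0
```

Call:
{"op": "step_arm", "data": {"moves": [[0, 0, 15, 0, 0, 0, 0], [0, 0, 30, 0, 0, 0, 0], [0, 0, 42, 0, 0, 0, 0], [0, 0, 47, 0, 0, 0, 0], [0, 0, 47, 0, 0, 0, 0], [0, 0, 47, 0, 0, 0, 0]]}}

```text
clock: 6.45
tcp_pos: [0.422, -0.323, 0.0222]
orientation: [2.554, 1.82, 0.003]
contact_force: [-2.5, 1.3, 5.7]
grip_width: -0.0001
gripper_force: 3.3
```

Call:
{"op": "step_arm", "data": {"moves": [[0, 0, 3, 0, 0, 0, 0], [0, 0, 5, 0, 0, 0, 0], [0, 0, 5, 0, 0, 0, 0]]}}

```text
clock: 6.75
tcp_pos: [0.4226, -0.3234, 0.021]
orientation: [2.553, 1.819, 0.002]
contact_force: [-12.9, 7.8, 50.2]
grip_width: -0.0001
gripper_force: 26.1
```

Call:
{"op": "step_arm", "data": {"moves": [[0, 0, -25, 0, 0, 0, 0], [0, 0, -52, 0, 0, 0, 0], [50, 0, -52, 0, 0, 0, 0], [50, 0, -52, 0, 0, 0, 0], [50, 0, -52, 0, 0, 0, 0]]}}

```text
clock: 7.25
tcp_pos: [0.4386, -0.2739, 0.0685]
orientation: [2.552, 1.825, 0.004]
contact_force: [-0.6, 0.2, -0.1]
grip_width: -0.0001
gripper_force: 0.0
```

Call:
{"op": "step_arm", "data": {"moves": [[0, 0, 15, 0, 0, 0, 0], [0, 0, 30, 0, 0, 0, 0], [0, 0, 42, 0, 0, 0, 0], [0, 0, 48, 0, 0, 0, 0], [0, 0, 48, 0, 0, 0, 0], [0, 0, 48, 0, 0, 0, 0]]}}

```text
clock: 7.85
tcp_pos: [0.4372, -0.2763, 0.0212]
orientation: [2.557, 1.819, 0.001]
contact_force: [-7.4, 5.0, 27.6]
grip_width: 0.0001
gripper_force: 14.4
```

Call:
{"op": "step_arm", "data": {"moves": [[0, 0, -25, 0, 0, 0, 0], [0, 0, -48, 0, 0, 0, 0], [50, 0, -48, 0, 0, 0, 0], [50, 0, -48, 0, 0, 0, 0], [50, 0, -48, 0, 0, 0, 0]]}}

```text
clock: 8.35
tcp_pos: [0.4533, -0.2271, 0.0669]
orientation: [2.555, 1.824, 0.002]
contact_force: [-0.6, 0.0, -0.8]
grip_width: 0.0001
gripper_force: 0.0
```

Call:
{"op": "step_arm", "data": {"moves": [[0, 0, 15, 0, 0, 0, 0], [0, 0, 30, 0, 0, 0, 0], [0, 0, 42, 0, 0, 0, 0], [0, 0, 48, 0, 0, 0, 0], [0, 0, 48, 0, 0, 0, 0], [0, 0, 48, 0, 0, 0, 0]]}}

```text
clock: 8.95
tcp_pos: [0.4526, -0.2293, 0.0208]
orientation: [2.559, 1.818, -0.001]
contact_force: [-8.7, 3.5, 35.1]
grip_width: 0.0
gripper_force: 18.5
```

Call:
{"op": "step_arm", "data": {"moves": [[0, 0, -25, 0, 0, 0, 0], [0, 0, -48, 0, 0, 0, 0], [50, 0, -48, 0, 0, 0, 0], [50, 0, -48, 0, 0, 0, 0], [50, 0, -48, 0, 0, 0, 0]]}}

```text
clock: 9.45
tcp_pos: [0.4688, -0.1802, 0.066]
orientation: [2.557, 1.824, 0.0]
contact_force: [-0.3, 0.3, 0.1]
grip_width: 0.0001
gripper_force: 0.0
```

Call:
{"op": "step_arm", "data": {"moves": [[0, 0, 15, 0, 0, 0, 0], [0, 0, 30, 0, 0, 0, 0], [0, 0, 42, 0, 0, 0, 0], [0, 0, 48, 0, 0, 0, 0], [0, 0, 48, 0, 0, 0, 0], [0, 0, 48, 0, 0, 0, 0]]}}

```text
clock: 10.05
tcp_pos: [0.4685, -0.1823, 0.0205]
orientation: [2.559, 1.818, -0.001]
contact_force: [-10.4, 3.9, 40.5]
grip_width: -0.0002
gripper_force: 20.9
```

Call:
{"op": "step_arm", "data": {"moves": [[0, 0, -50, 0, 0, 0, 0], [0, 0, -100, 0, 0, 0, 0], [25, 10, -150, 0, 0, 0, 0], [25, 20, -200, 0, 0, 0, 0], [25, 20, -200, 0, 0, 0, 0]]}}

```text
clock: 10.55
tcp_pos: [0.4993, -0.1651, 0.2237]
orientation: [2.553, 1.816, 0.01]
contact_force: [0.2, -0.0, 0.5]
grip_width: -0.0
gripper_force: 0.0
```

Run:
```python
from h import *
f=grab('wrist','w3.png');np.savez('w3.npz',**f); print(r.get_obs()['tcp_pos'])
P=cloud(f); z=(P[...,2]); print(((z>.095)&(z<.108)).sum())
```

```text
[ 0.49798207 -0.16527562  0.22186611]
2864
```

View pics/w3.png

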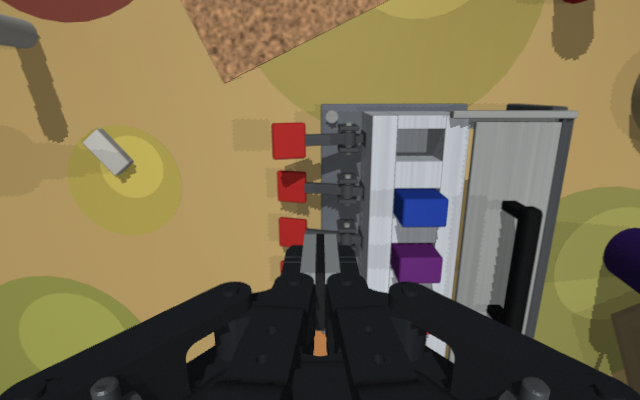

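Pocket 5 at (420,143) is empty. Blue (420,207) and violet (415,263) stand raised. So there are four crayons: yellow, red, violet and blue.

Run:
```python
from h import *
f=dict(np.load('w3.npz')); P=cloud(f); hsv=cv2.cvtColor(f['image'],cv2.COLOR_RGB2HSV)
for n,lo,hi in(('blue',(105,100,60),(124,255,255)),('violet',(130,80,50),(160,255,255))):
    m=cv2.inRange(hsv,lo,hi)>0; m[:,:380]=0; m[:,470:]=0; z=P[...,2]; m&=(z>.097); print(n,m.sum(),np.nanmedian(P[m],0),cv2.minAreaRect((P[m][:,:2]*1000).astype(np.float32)))
print(mould(0,.05,0),mould(0,0,0),r.get_obs()['joints'].round(2))
plan(mould(0,.05,.13),71.1); plan(mould(0,.05,.13),-108.89)
```

```text
blue 1344 [ 0.57041061 -0.21264659  0.10178267] ((570.699951171875, -213.6383056640625), (24.148101806640625, 35.40127944946289), 71.4923324584961)
violet 1157 [ 0.55455293 -0.2590581   0.10171102] ((550.9517822265625, -218.32273864746094), (39.85258483886719, 118.58167266845703), 4.780774116516113)
[ 0.57129587 -0.21369573  0.        ] [ 0.5551 -0.261   0.    ] [ 0.45  0.25 -0.3   1.91  0.09  0.98 -0.22]
 shift [-21.6  84.4  92.6] turn [ 0.006 -0.006  1.565] T 10.6
 shift [-21.6  84.4  92.6] turn [ 0.006 -0.006  1.565] T 10.6
```

Call:
{"op": "step_arm", "data": {"moves": [[-21, 50, 0, 0, 0, 0.8, 36], [-21, 84, 40, 0, 0, 1.565, 36], [-21, 84, 60, 0, 0, 1.565, 36], [-21, 84, 60, 0, 0, 1.565, 36], [-21, 84, 60, 0, 0, 1.565, 36], [-21, 84, 60, 0, 0, 1.565, 36], [-21, 84, 60, 0, 0, 1.565, 36], [-21, 84, 60, 0, 0, 1.565, 36]]}}

```text
clock: 11.4
tcp_pos: [0.5657, -0.2119, 0.1553]
orientation: [-3.141, -0.046, 0.006]
contact_force: [0.6, 0.8, -0.4]
grip_width: 0.036
gripper_force: 0.0
```

Call:
{"op": "step_arm", "data": {"moves": [[0, 0, 0, 0, 0, 0.15, 36], [0, 0, 0, 0, 0, 0.3, 36], [0, 0, 0, 0, 0, 0.3, 36], [0, 0, 0, 0, 0, 0.3, 36]]}}

```text
clock: 11.8
tcp_pos: [0.5666, -0.2112, 0.1562]
orientation: [3.115, -0.406, -0.004]
contact_force: [-0.0, 0.7, -0.5]
grip_width: 0.0362
gripper_force: 0.0
```

Run:
```python
from h import *
plan([.5708,-.2136,.077],71.1)
```

```text
shift [ 4.9  1.2 79.2] turn [0.001 0.002 0.07 ] T 11.8
```

Call:
{"op": "step_arm", "data": {"moves": [[5, 1, 0, 0, 0, 0.07, 36], [5, 1, 30, 0, 0, 0.07, 36], [5, 1, 60, 0, 0, 0.07, 36], [5, 1, 79, 0, 0, 0.07, 36], [5, 1, 79, 0, 0, 0.07, 36], [5, 1, 79, 0, 0, 0.07, 0], [5, 1, 79, 0, 0, 0.07, 0], [5, 1, 79, 0, 0, 0.07, 0]], "grip_force": 40}}

```text
clock: 12.6
tcp_pos: [0.5721, -0.2132, 0.0788]
orientation: [3.098, -0.519, 0.0]
contact_force: [-0.9, -1.3, -0.9]
grip_width: 0.0231
gripper_force: 43.2
```

Call:
{"op": "step_arm", "data": {"moves": [[0, 0, 0, 0, 0, 0, 0], [0, 0, -30, 0, 0, 0, 0], [0, 0, -80, 0, 0, 0, 0], [0, 0, -100, 0, 0, 0, 0], [0, 0, -100, 0, 0, 0, 0]]}}

```text
clock: 13.1
tcp_pos: [0.575, -0.213, 0.1829]
orientation: [3.098, -0.519, 0.013]
contact_force: [0.4, 0.3, -0.6]
grip_width: 0.0229
gripper_force: 42.4
```

```bash
cat >> h.py <<'E'
def caddy(f):
    hsv=cv2.cvtColor(f['image'],cv2.COLOR_RGB2HSV); P=cloud(f)
    m=cv2.inRange(hsv,(85,120,40),(100,255,255))>0; z=P[...,2]
    m&=(z>.034)&(z<.047)&(P[...,0]>.3)&(P[...,0]<.75)&(P[...,1]>-.1)&(P[...,1]<.47)
    n,l,s,c=cv2.connectedComponentsWithStats((cv2.dilate(m.astype(np.uint8),np.ones((5,5)))))
    k=1+np.argmax(s[1:,4]); m&=(l==k); return cv2.minAreaRect((P[m][:,:2]*1000).astype(np.float32))
E
python3 - <<'E'
from h import *
c=caddy(grab('top')); print(c); o=r.get_obs(); print(o['tcp_pos'],o['grip_width'],o['gripper_force'])
plan([.43,.28,.14],90)
E
```

```text
((424.2880859375, 339.62567138671875), (83.81991577148438, 203.4479522705078), 0.3840406537055969)
[ 0.57361546 -0.21254631  0.18049486] 0.02318593997297049 42.40026891231537
 shift [-296.3 -418.9   39.6] turn [-0.    -0.004 -0.332] T 13.2
```

Call:
{"op": "step_arm", "data": {"moves": [[-20, -30, 0, 0, 0, -0.1, 0], [-300, -433, 0, 0, 0, -0.332, 0], [-300, -433, 0, 0, 0, -0.332, 0], [-300, -433, 0, 0, 0, -0.332, 0], [-300, -433, 0, 0, 0, -0.332, 0], [-300, -433, 0, 0, 0, -0.332, 0], [-300, -433, 0, 0, 0, -0.332, 0], [-300, -433, 0, 0, 0, -0.332, 0]]}}

```text
clock: 13.95
tcp_pos: [0.4664, 0.1608, 0.1773]
orientation: [3.141, 0.0, -0.003]
contact_force: [1.0, 0.2, -0.7]
grip_width: 0.0229
gripper_force: 42.4
```

```bash
sed -i 's/np.ones((5,5))/np.ones((25,25))/' h.py
python3 - <<'E'
from h import *
plan([.431,.295,.03],90)
E
```

```text
shift [ -35.1 -134.3  147.3] turn [0.001 0.002 0.   ] T 13.9
```

Call:
{"op": "step_arm", "data": {"moves": [[-35, -134, 0, 0, 0, 0, 0], [-35, -134, 0, 0, 0, 0, 0], [-35, -134, 0, 0, 0, 0, 0], [-35, -134, 20, 0, 0, 0, 0], [-35, -134, 50, 0, 0, 0, 0], [-35, -134, 50, 0, 0, 0, 0]]}}

```text
clock: 14.55
tcp_pos: [0.4299, 0.2913, 0.1242]
orientation: [3.136, 0.002, -0.012]
contact_force: [-1.0, -0.4, -0.9]
grip_width: 0.023
gripper_force: 42.4
```

Run:
```python
from h import *
print(caddy(grab('top')),r.get_obs()['grip_width']); plan([.431,.295,.03],90)
```

```text
((476.58526611328125, 339.341552734375), (190.14402770996094, 199.5308074951172), 1.254431962966919) 0.02343270687836623
 shift [ 0.3 -3.5 96.1] turn [0.004 0.005 0.   ] T 14.6
```

Call:
{"op": "step_arm", "data": {"moves": [[0, -3, 30, 0, 0, 0, 0], [0, -3, 65, 0, 0, 0, 0], [0, -3, 94, 0, 0, 0, 0], [0, -3, 96, 0, 0, 0, 0], [0, -3, 96, 0, 0, 0, 36], [0, -3, 96, 0, 0, 0, 36], [0, -3, 96, 0, 0, 0, 36]]}}

```text
clock: 15.3
tcp_pos: [0.4344, 0.2969, 0.0343]
orientation: [-3.14, 0.001, -0.004]
contact_force: [0.7, 0.6, 0.2]
grip_width: 0.036
gripper_force: 0.0
```

Call:
{"op": "step_arm", "data": {"moves": [[0, 0, -40, 0, 0, 0, 36], [0, 0, -80, 0, 0, 0, 36], [0, 0, -125, 0, 0, 0, 36], [20, 50, -125, 0, 0, 0.1, 36], [144, 495, -125, 0, 0, 0.33, 36], [144, 495, -125, 0, 0, 0.33, 36], [144, 495, -125, 0, 0, 0.33, 36], [144, 495, -125, 0, 0, 0.33, 36]]}}

```text
clock: 16.1
tcp_pos: [0.5064, 0.0554, 0.1592]
orientation: [-3.098, 0.516, -0.004]
contact_force: [-0.1, 0.7, 0.8]
grip_width: 0.0358
gripper_force: 0.0
```

Run:
```python
from h import *
f=grab('top','t1.png'); P=cloud(f); hsv=cv2.cvtColor(f['image'],cv2.COLOR_RGB2HSV)
m=(cv2.inRange(hsv,(105,120,60),(124,255,255))>0)&(abs(P[...,0]-.43)<.06)&(abs(P[...,1]-.3)<.1); print(m.sum(),np.nanmedian(P[m],0)); plan(mould(0,0,.15),71.1)
```

```text
147 [0.43288952 0.29588715 0.04835193]
 shift [146.4 273.   10.6] turn [ 0.003 -0.005 -0.011] T 16.1
```

Call:
{"op": "step_arm", "data": {"moves": [[146, 273, 0, 0, 0, 0, 36], [146, 273, 0, 0, 0, 0, 36], [146, 273, 0, 0, 0, 0, 36], [146, 273, 0, 0, 0, 0, 36], [146, 273, 0, 0, 0, 0, 36], [146, 273, 0, 0, 0, 0, 36], [146, 273, 0, 0, 0, 0, 36], [146, 273, 0, 0, 0, 0, 36]]}}

```text
clock: 16.95
tcp_pos: [0.5551, -0.251, 0.1584]
orientation: [3.097, -0.523, 0.002]
contact_force: [0.2, 0.3, 0.6]
grip_width: 0.036
gripper_force: 0.0
```

Run:
```python
from h import *
plan(mould(0,0,.077),71.1)
```

```text
shift [ 3.1  9.4 81.4] turn [ 0.001 -0.002 -0.005] T 16.9
```

Call:
{"op": "step_arm", "data": {"moves": [[0, 0, 0, 0, 0, 0, 36], [0, 0, 0, 0, 0, 0, 36], [0, 0, 0, 0, 0, 0, 36]]}}

```text
clock: 17.25
tcp_pos: [0.5555, -0.2464, 0.1577]
orientation: [-3.099, 0.512, -0.0]
contact_force: [-0.6, 0.1, -0.5]
grip_width: 0.0362
gripper_force: 0.0
```

Run:
```python
from h import *
plan(mould(0,0,.077),71.1)
```

```text
shift [ 4.3 14.1 80.7] turn [-0.001  0.     0.002] T 17.2
```

Call:
{"op": "step_arm", "data": {"moves": [[4, 14, 0, 0, 0, 0, 36], [4, 14, 0, 0, 0, 0, 36], [4, 14, 40, 0, 0, 0, 36], [4, 14, 80, 0, 0, 0, 36], [4, 14, 80, 0, 0, 0, 36], [4, 14, 80, 0, 0, 0, 0], [4, 14, 80, 0, 0, 0, 0], [4, 14, 80, 0, 0, 0, 0]]}}

```text
clock: 18.05
tcp_pos: [0.5544, -0.2631, 0.0777]
orientation: [3.099, -0.517, 0.0]
contact_force: [0.7, -0.9, -0.2]
grip_width: 0.0236
gripper_force: 43.3
```

Call:
{"op": "step_arm", "data": {"moves": [[0, 0, 0, 0, 0, 0, 0], [0, 0, -30, 0, 0, 0, 0], [0, 0, -80, 0, 0, 0, 0], [0, 0, -90, 0, 0, 0, 0], [-50, -80, -90, 0, 0, -0.1, 0], [-230, -370, -90, 0, 0, -0.33, 0], [-230, -370, -90, 0, 0, -0.33, 0], [-230, -370, -90, 0, 0, -0.33, 0]]}}

```text
clock: 18.85
tcp_pos: [0.5088, -0.0665, 0.1677]
orientation: [-3.142, -0.003, -0.001]
contact_force: [0.1, 1.0, -0.8]
grip_width: 0.0236
gripper_force: 43.5
```

Call:
{"op": "step_arm", "data": {"moves": [[0, -50, 0, 0, 0, 0, 0], [0, -100, 0, 0, 0, 0, 0], [0, -150, 0, 0, 0, 0, 0], [0, -200, 0, 0, 0, 0, 0], [0, -250, 0, 0, 0, 0, 0], [0, -250, 0, 0, 0, 0, 0], [0, -250, 0, 0, 0, 0, 0]]}}

```text
clock: 19.55
tcp_pos: [0.5092, 0.1834, 0.1674]
orientation: [-3.141, -0.005, 0.0]
contact_force: [0.5, -0.9, -0.1]
grip_width: 0.0235
gripper_force: 43.5
```

Run:
```python
from h import *
c=caddy(grab('top')); print(c,r.get_obs()['grip_width'],r.get_obs()['tcp_pos']); plan([.431,.385,.12],90)
```

```text
((461.6910400390625, 426.8874816894531), (205.3275146484375, 80.14137268066406), 23.134489059448242) 0.02295276725731344 [0.50942434 0.18144397 0.16725172]
 shift [ -78.4 -203.6   47.1] turn [0.001 0.    0.   ] T 19.6
```

Run:
```python
from h import *
grab('top','t2.png')
```

View pics/t2.png

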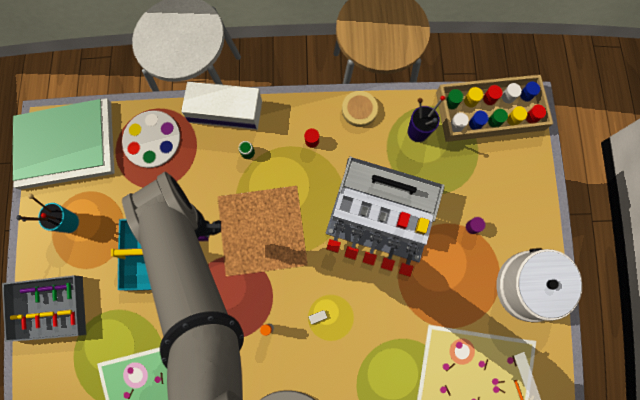

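The arm hides the right half of the caddy. Its left edge is still at column 118, so it hasn't moved. Red (404,220) and yellow (422,226) remain.

Call:
{"op": "step_arm", "data": {"moves": [[-20, -50, 0, 0, 0, 0, 0], [-40, -100, 0, 0, 0, 0, 0], [-60, -150, 0, 0, 0, 0, 0], [-78, -203, 0, 0, 0, 0, 0], [-78, -203, 0, 0, 0, 0, 0], [-78, -203, 40, 0, 0, 0, 0], [-78, -203, 70, 0, 0, 0, 0], [-78, -203, 70, 0, 0, 0, 0]]}}

```text
clock: 20.45
tcp_pos: [0.4307, 0.3806, 0.0937]
orientation: [3.135, -0.004, -0.008]
contact_force: [-0.4, -0.9, -1.7]
grip_width: 0.0233
gripper_force: 43.4
```

Run:
```python
from h import *
plan([.431,.385,.03],90); print(r.get_obs()['grip_width'])
```

```text
shift [ 0.7 -4.8 63.6] turn [ 0.007  0.005 -0.003] T 20.4
0.023326755129949615
```

Call:
{"op": "step_arm", "data": {"moves": [[0, -4, 30, 0, 0, 0, 0], [0, -4, 60, 0, 0, 0, 0], [0, -4, 63, 0, 0, 0, 0], [0, -4, 63, 0, 0, 0, 36], [0, -4, 63, 0, 0, 0, 36], [0, -4, 63, 0, 0, 0, 36], [0, -4, 20, 0, 0, 0, 36], [0, -4, -65, 0, 0, 0, 36]]}}

```text
clock: 21.25
tcp_pos: [0.4309, 0.388, 0.128]
orientation: [3.139, -0.0, -0.004]
contact_force: [2.1, 1.5, 0.1]
grip_width: 0.0359
gripper_force: 0.0
```

Call:
{"op": "step_arm", "data": {"moves": [[0, 0, 0, 0, 0, 0, 36], [20, 50, -40, 0, 0, 0, 36], [40, 100, -40, 0, 0, 0.1, 36], [60, 200, -40, 0, 0, 0.2, 36], [80, 400, -40, 0, 0, 0.33, 36], [80, 400, -40, 0, 0, 0.33, 36], [80, 400, -40, 0, 0, 0.33, 36], [80, 400, -40, 0, 0, 0.33, 36]]}}

```text
clock: 22.05
tcp_pos: [0.5027, 0.0569, 0.1682]
orientation: [-3.098, 0.516, -0.003]
contact_force: [0.3, 0.3, 0.6]
grip_width: 0.0359
gripper_force: 0.0
```

Run:
```python
from h import *
f=grab('top'); P=cloud(f); hsv=cv2.cvtColor(f['image'],cv2.COLOR_RGB2HSV)
m=(cv2.inRange(hsv,(128,60,40),(165,255,255))>0)&(abs(P[...,0]-.43)<.06)&(abs(P[...,1]-.36)<.1); print(m.sum(),np.nanmedian(P[m],0)); print(caddy(f)); plan(mould(0,-.05,.16),71.1)
```

```text
143 [0.43443005 0.38280646 0.04841559]
((476.6319580078125, 340.2921142578125), (189.5494384765625, 201.38165283203125), 0.8950850367546082)
 shift [152.  322.5   9.9] turn [ 0.004 -0.004 -0.011] T 22.1
```

Call:
{"op": "step_arm", "data": {"moves": [[23, 50, 0, 0, 0, 0, 36], [46, 100, 0, 0, 0, 0, 36], [152, 322, 0, 0, 0, 0, 36], [152, 322, 0, 0, 0, 0, 36], [152, 322, 0, 0, 0, 0, 36], [152, 322, 0, 0, 0, 0, 36], [152, 322, 0, 0, 0, 0, 36], [152, 322, 0, 0, 0, 0, 36]]}}

```text
clock: 22.9
tcp_pos: [0.5407, -0.3033, 0.1681]
orientation: [3.092, -0.53, 0.004]
contact_force: [-0.4, 0.5, -0.0]
grip_width: 0.0359
gripper_force: 0.0
```

Call:
{"op": "step_arm", "data": {"moves": [[0, 0, 0, 0, 0, 0, 36], [0, 0, 0, 0, 0, 0, 36], [0, 0, 0, 0, 0, 0, 36]]}}

```text
clock: 23.2
tcp_pos: [0.5423, -0.2927, 0.1673]
orientation: [-3.099, 0.512, -0.0]
contact_force: [-0.0, -0.5, 0.8]
grip_width: 0.0361
gripper_force: 0.0
```

Run:
```python
from h import *
plan(mould(0,-.05,.077),71.1)
```

```text
shift [ 1.8 15.9 90.3] turn [-0.001 -0.     0.003] T 23.2
```

Call:
{"op": "step_arm", "data": {"moves": [[2, 16, 0, 0, 0, 0, 36], [2, 16, 0, 0, 0, 0, 36], [2, 16, 45, 0, 0, 0, 36], [2, 16, 90, 0, 0, 0, 36], [2, 16, 90, 0, 0, 0, 36], [2, 16, 90, 0, 0, 0, 0], [2, 16, 90, 0, 0, 0, 0], [2, 16, 90, 0, 0, 0, 0]]}}

```text
clock: 24.0
tcp_pos: [0.5383, -0.3109, 0.0773]
orientation: [3.099, -0.516, -0.0]
contact_force: [0.3, 0.2, -0.7]
grip_width: 0.0232
gripper_force: 43.3
```

Call:
{"op": "step_arm", "data": {"moves": [[0, 0, 0, 0, 0, 0, 0], [0, 0, -30, 0, 0, 0, 0], [0, 0, -80, 0, 0, 0, 0], [0, 0, -90, 0, 0, 0, 0], [-20, -50, -90, 0, 0, -0.1, 0], [-141, -377, -90, 0, 0, -0.33, 0], [-141, -377, -90, 0, 0, -0.33, 0], [-141, -377, -90, 0, 0, -0.33, 0]]}}

```text
clock: 24.8
tcp_pos: [0.5318, -0.1093, 0.1673]
orientation: [-3.142, -0.003, -0.001]
contact_force: [0.6, -0.5, -0.5]
grip_width: 0.023
gripper_force: 43.4
```

Run:
```python
from h import *
print(caddy(grab('top')),r.get_obs()['grip_width']);plan([.524,.294,.12],90)
```

```text
((476.30926513671875, 340.03912353515625), (189.39328002929688, 202.203125), 1.1181843280792236) 0.02290486617442618
 shift [  -3.7 -392.3   49.4] turn [-0.006  0.     0.011] T 24.9
```

Call:
{"op": "step_arm", "data": {"moves": [[-2, -50, 0, 0, 0, 0, 0], [-2, -392, 0, 0, 0, 0, 0], [-2, -392, 0, 0, 0, 0, 0], [-2, -392, 0, 0, 0, 0, 0], [-2, -392, 0, 0, 0, 0, 0], [-2, -392, 0, 0, 0, 0, 0], [-2, -392, 0, 0, 0, 0, 0], [-2, -392, 0, 0, 0, 0, 0]]}}

```text
clock: 25.65
tcp_pos: [0.5298, 0.2839, 0.1672]
orientation: [-3.141, -0.002, -0.0]
contact_force: [1.5, -0.0, -0.6]
grip_width: 0.0233
gripper_force: 43.4
```

Call:
{"op": "step_arm", "data": {"moves": [[0, 0, 0, 0, 0, 0, 0], [0, 0, 20, 0, 0, 0, 0], [0, 0, 50, 0, 0, 0, 0], [0, 0, 50, 0, 0, 0, 0]]}}

```text
clock: 26.05
tcp_pos: [0.528, 0.2786, 0.1135]
orientation: [3.137, -0.001, -0.009]
contact_force: [-1.5, 0.3, -1.1]
grip_width: 0.0237
gripper_force: 43.4
```

Run:
```python
from h import *
plan([.524,.294,.03],90); print(r.get_obs()['grip_width'])
```

```text
shift [ -3.5 -15.8  83.5] turn [ 0.004  0.006 -0.001] T 26.1
0.023694606148578382
```

Call:
{"op": "step_arm", "data": {"moves": [[-4, -16, 0, 0, 0, 0, 0], [-4, -16, 35, 0, 0, 0, 0], [-4, -16, 70, 0, 0, 0, 0], [-4, -16, 84, 0, 0, 0, 0], [-4, -16, 84, 0, 0, 0, 36], [-4, -16, 84, 0, 0, 0, 36], [-4, -16, 84, 0, 0, 0, 36]]}}

```text
clock: 26.75
tcp_pos: [0.5277, 0.298, 0.0352]
orientation: [-3.14, 0.001, -0.005]
contact_force: [1.0, -0.1, -0.5]
grip_width: 0.0362
gripper_force: 0.0
```

Call:
{"op": "step_arm", "data": {"moves": [[0, 0, -40, 0, 0, 0, 36], [0, 0, -90, 0, 0, 0, 36], [0, 0, -130, 0, 0, 0, 36], [0, 50, -135, 0, 0, 0.1, 36], [0, 100, -135, 0, 0, 0.2, 36], [0, 400, -135, 0, 0, 0.33, 36], [0, 400, -135, 0, 0, 0.33, 36], [0, 400, -135, 0, 0, 0.33, 36]]}}

```text
clock: 27.55
tcp_pos: [0.5268, 0.0455, 0.1701]
orientation: [-3.098, 0.516, -0.005]
contact_force: [1.1, 0.1, 0.0]
grip_width: 0.0358
gripper_force: 0.0
```

Call:
{"op": "step_arm", "data": {"moves": [[16, 47, 0, 0, 0, 0, 36], [32, 94, 0, 0, 0, 0, 36], [48, 141, 0, 0, 0, 0, 36], [64, 188, 0, 0, 0, 0, 36], [64, 188, 0, 0, 0, 0, 36], [64, 188, 0, 0, 0, 0, 36]]}}

```text
clock: 28.15
tcp_pos: [0.5262, -0.1528, 0.1695]
orientation: [-3.098, 0.522, -0.004]
contact_force: [-0.2, 1.6, 0.2]
grip_width: 0.0359
gripper_force: 0.0
```

Run:
```python
from h import *
f=grab('top'); P=cloud(f); hsv=cv2.cvtColor(f['image'],cv2.COLOR_RGB2HSV)
m=((cv2.inRange(hsv,(0,140,60),(9,255,255))|cv2.inRange(hsv,(172,140,60),(180,255,255)))>0)&(abs(P[...,0]-.524)<.05)&(abs(P[...,1]-.3)<.1); print(m.sum(),np.nanmedian(P[m],0)); print(caddy(f)); plan(mould(0,-.1,.16),71.1)
```

```text
172 [0.51956671 0.27030064 0.04727886]
((473.8092956542969, 318.67120361328125), (188.7159881591797, 200.9452362060547), 0.3594056963920593)
 shift [ 62.9 194.8   9.1] turn [-0.001 -0.002 -0.001] T 28.2
```

The caddy has been knocked to (0.474,0.319) with the red crayon still inside. I'll carry on and place by its new pose.

Call:
{"op": "step_arm", "data": {"moves": [[16, 50, 0, 0, 0, 0, 36], [32, 100, 0, 0, 0, 0, 36], [48, 150, 0, 0, 0, 0, 36], [63, 195, 0, 0, 0, 0, 36], [63, 195, 0, 0, 0, 0, 36], [63, 195, 0, 0, 0, 0, 36], [63, 195, 0, 0, 0, 0, 36]]}}

```text
clock: 28.9
tcp_pos: [0.5235, -0.3532, 0.1681]
orientation: [-3.098, 0.511, -0.0]
contact_force: [-0.2, 0.6, -0.9]
grip_width: 0.0361
gripper_force: 0.0
```

Run:
```python
from h import *
plan(mould(0,-.1,.077),71.1)
```

```text
shift [ 0.   2.7 91.1] turn [-0.002  0.     0.003] T 28.9
```

Call:
{"op": "step_arm", "data": {"moves": [[0, 3, 0, 0, 0, 0, 36], [0, 3, 45, 0, 0, 0, 36], [0, 3, 90, 0, 0, 0, 36], [0, 3, 91, 0, 0, 0, 36], [0, 3, 91, 0, 0, 0, 0], [0, 3, 91, 0, 0, 0, 0], [0, 3, 91, 0, 0, 0, 0]]}}

```text
clock: 29.6
tcp_pos: [0.5216, -0.3582, 0.0775]
orientation: [-3.099, 0.515, -0.0]
contact_force: [1.0, 1.6, 0.3]
grip_width: 0.0231
gripper_force: 43.1
```

Call:
{"op": "step_arm", "data": {"moves": [[0, 0, 0, 0, 0, 0, 0], [0, 0, -30, 0, 0, 0, 0], [0, 0, -80, 0, 0, 0, 0], [0, 0, -90, 0, 0, 0, 0], [-17, -47, -90, 0, 0, -0.1, 0], [-141, -402, -90, 0, 0, -0.33, 0], [-141, -402, -90, 0, 0, -0.33, 0], [-141, -402, -90, 0, 0, -0.33, 0]]}}

```text
clock: 30.4
tcp_pos: [0.5191, -0.1575, 0.1673]
orientation: [3.141, 0.003, 0.001]
contact_force: [1.1, 0.5, -1.2]
grip_width: 0.0233
gripper_force: 43.2
```

Run:
```python
from h import *
print(caddy(grab('top')),r.get_obs()['grip_width']);plan([.520,.364,.12],90)
```

```text
((473.87322998046875, 319.1244201660156), (188.99159240722656, 203.3865966796875), 0.6692466735839844) 0.023142352133296785
 shift [   5.7 -510.6   49.9] turn [-0.006  0.     0.01 ] T 30.4
```

Call:
{"op": "step_arm", "data": {"moves": [[5, -50, 0, 0, 0, 0, 0], [5, -510, 0, 0, 0, 0, 0], [5, -510, 0, 0, 0, 0, 0], [5, -510, 0, 0, 0, 0, 0], [5, -510, 0, 0, 0, 0, 0], [5, -510, 0, 0, 0, 0, 0], [5, -510, 0, 0, 0, 0, 0], [5, -510, 0, 0, 0, 0, 0]]}}

```text
clock: 31.25
tcp_pos: [0.5246, 0.2422, 0.1672]
orientation: [3.142, -0.001, 0.001]
contact_force: [1.6, 0.9, -0.3]
grip_width: 0.0231
gripper_force: 43.2
```

Call:
{"op": "step_arm", "data": {"moves": [[0, -50, 0, 0, 0, 0, 0], [0, -100, 0, 0, 0, 0, 0], [0, -110, 0, 0, 0, 0, 0], [0, -110, 0, 0, 0, 0, 0], [0, -110, 30, 0, 0, 0, 0], [0, -110, 50, 0, 0, 0, 0], [0, -110, 50, 0, 0, 0, 0]]}}

```text
clock: 31.95
tcp_pos: [0.5238, 0.3462, 0.1141]
orientation: [3.136, -0.005, -0.007]
contact_force: [-0.5, -0.3, -0.7]
grip_width: 0.0234
gripper_force: 43.2
```

Run:
```python
from h import *
plan([.520,.364,.03],90); print(r.get_obs()['grip_width'])
```

```text
shift [ -3.5 -18.2  84. ] turn [ 0.005  0.004 -0.003] T 31.9
0.023377720328761797
```

Call:
{"op": "step_arm", "data": {"moves": [[-4, -18, 0, 0, 0, 0, 0], [-4, -18, 35, 0, 0, 0, 0], [-4, -18, 70, 0, 0, 0, 0], [-4, -18, 84, 0, 0, 0, 0], [-4, -18, 84, 0, 0, 0, 36], [-4, -18, 84, 0, 0, 0, 36], [-4, -18, 84, 0, 0, 0, 36]]}}

```text
clock: 32.65
tcp_pos: [0.522, 0.3697, 0.0353]
orientation: [-3.139, 0.001, -0.004]
contact_force: [0.0, 0.3, -0.5]
grip_width: 0.0359
gripper_force: 0.0
```

Call:
{"op": "step_arm", "data": {"moves": [[0, 0, -40, 0, 0, 0, 36], [0, 0, -90, 0, 0, 0, 36], [0, 0, -135, 0, 0, 0, 36], [0, 50, -135, 0, 0, 0, 36], [0, 290, -135, 0, 0, 0, 36], [0, 290, -135, 0, 0, -0.3, 36], [0, 290, -135, 0, 0, -0.6, 36], [0, 290, -135, 0, 0, -0.9, 36]]}}

```text
clock: 33.45
tcp_pos: [0.5213, 0.121, 0.17]
orientation: [3.065, 0.689, 0.005]
contact_force: [1.1, 0.6, 0.2]
grip_width: 0.036
gripper_force: 0.0
```

Call:
{"op": "step_arm", "data": {"moves": [[0, 20, 0, 0, 0, -0.15, 50], [0, 50, 0, 0, 0, -0.3, 50], [0, 80, 0, 0, 0, -0.45, 50], [0, 80, 0, 0, 0, -0.6, 50], [0, 80, 0, 0, 0, -0.75, 50], [0, 80, 0, 0, 0, -0.9, 50], [0, 80, 0, 0, 0, -0.9, 50]]}}

```text
clock: 34.15
tcp_pos: [0.5554, 0.0503, 0.1696]
orientation: [2.464, 1.947, 0.003]
contact_force: [-0.5, -0.1, -1.1]
grip_width: 0.0497
gripper_force: 0.0
```

Run:
```python
from h import *
f=grab('top'); print(caddy(f)); cv2.imwrite('pics/t3.png',cv2.resize(f['image'][190:310,90:250,::-1],None,fx=4,fy=4)); plan([.474,.319,.16],0); print(r.get_obs()['joints'].round(2))
```

```text
((474.0855712890625, 319.10101318359375), (201.6972198486328, 189.55145263671875), 89.98570251464844)
 shift [ 242.  -142.3    9.3] turn [ 0.002 -0.001 -0.238] T 34.2
[ 0.13  0.39 -0.41  1.88  0.19  0.91 -0.61]
```

View pics/t3.png

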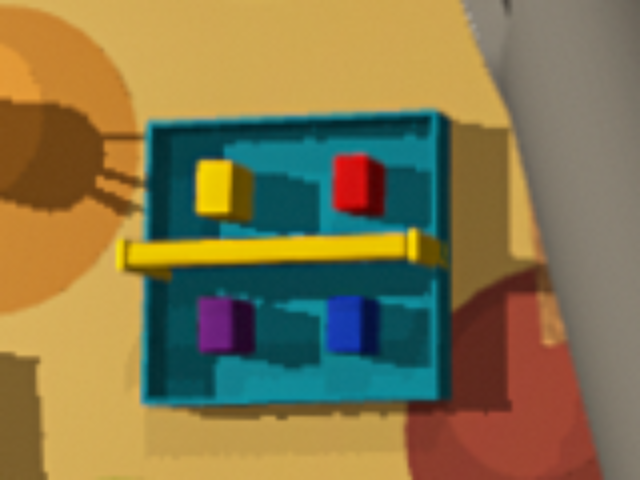

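The crop shows all four crayons upright in the caddy: yellow, red, violet and blue. The handle bar runs along the row at about 250. Next is the handle grip.

Call:
{"op": "step_arm", "data": {"moves": [[40, -25, 0, 0, 0, -0.1, 50], [242, -142, 0, 0, 0, -0.238, 50], [242, -142, 0, 0, 0, -0.238, 50], [242, -142, 0, 0, 0, -0.238, 50], [242, -142, 0, 0, 0, -0.238, 50], [242, -142, 0, 0, 0, -0.238, 50], [242, -142, 0, 0, 0, -0.238, 50], [242, -142, 0, 0, 0, -0.238, 50]]}}

```text
clock: 35.0
tcp_pos: [0.4724, 0.3195, 0.1686]
orientation: [2.218, 2.224, 0.001]
contact_force: [-0.4, -0.6, 1.2]
grip_width: 0.0499
gripper_force: 0.0
```

Call:
{"op": "step_arm", "data": {"moves": [[0, 0, 0, 0, 0, 0, 50], [0, 0, 0, 0, 0, 0, 50], [0, 0, 0, 0, 0, 0, 50]]}}

```text
clock: 35.3
tcp_pos: [0.4733, 0.3174, 0.1681]
orientation: [2.22, 2.222, -0.0]
contact_force: [-0.2, 0.2, 0.6]
grip_width: 0.0502
gripper_force: 0.0
```

Run:
```python
from h import *
f=grab('wrist'); P=cloud(f); hsv=cv2.cvtColor(f['image'],cv2.COLOR_RGB2HSV)
m=(cv2.inRange(hsv,(18,140,80),(35,255,255))>0)&(P[...,2]>.08)&(P[...,2]<.094); print(m.sum(),np.nanmedian(P[m],0),cv2.minAreaRect((P[m][:,:2]*1000).astype(np.float32)))
plan([.474,.319,.063],0)
```

```text
6993 [0.47380327 0.33709606 0.08752408] ((474.0279846191406, 320.0571594238281), (19.810916900634766, 199.36199951171875), 0.6356639862060547)
 shift [  1.4   0.7 105.1] turn [0.    0.    0.001] T 35.4
```

Call:
{"op": "step_arm", "data": {"moves": [[2, 1, 40, 0, 0, 0, 50], [2, 1, 80, 0, 0, 0, 50], [2, 1, 105, 0, 0, 0, 50], [2, 1, 105, 0, 0, 0, 50], [2, 1, 105, 0, 0, 0, 0], [2, 1, 105, 0, 0, 0, 0], [2, 1, 105, 0, 0, 0, 0], [2, 1, 105, 0, 0, 0, 0]], "grip_force": 100}}

```text
clock: 36.15
tcp_pos: [0.4746, 0.3216, 0.0652]
orientation: [2.216, 2.225, 0.005]
contact_force: [-1.8, -1.2, 6.6]
grip_width: 0.0138
gripper_force: 98.3
```

Call:
{"op": "step_arm", "data": {"moves": [[0, 0, 0, 0, 0, 0, 0], [0, 0, -10, 0, 0, 0, 0], [0, 0, -20, 0, 0, 0, 0], [0, 0, -30, 0, 0, 0, 0], [0, 0, -40, 0, 0, 0, 0], [0, 0, -40, 0, 0, 0, 0], [0, 0, -40, 0, 0, 0, 0]]}}

```text
clock: 36.85
tcp_pos: [0.4737, 0.3208, 0.1034]
orientation: [2.217, 2.225, 0.001]
contact_force: [-0.2, -0.6, -5.1]
grip_width: 0.0142
gripper_force: 97.9
```

Run:
```python
from h import *
f=grab('side','s1.png'); o=r.get_obs(); print(o['grip_width'],o['gripper_force'],o['contact_force'],o['moment']); plan([.5365,.0567,.1],5.5)
```

```text
0.014105265595375404 97.91669726371765 [-0.27764768  0.74553609 -4.89506986] [ 0.02696698  0.038405   -0.00524246]
 shift [-264.    62.1    3. ] turn [-0.     0.    -0.092] T 36.9
```

Call:
{"op": "step_arm", "data": {"moves": [[-15, 4, 0, 0, 0, 0, 0], [-45, 11, 0, 0, 0, -0.02, 0], [-80, 19, 0, 0, 0, -0.04, 0], [-115, 27, 0, 0, 0, -0.06, 0], [-150, 35, 0, 0, 0, -0.09, 0], [-185, 43, 0, 0, 0, -0.09, 0], [-220, 52, 0, 0, 0, -0.09, 0], [-245, 58, 0, 0, 0, -0.09, 0]]}}

```text
clock: 37.7
tcp_pos: [0.5325, 0.0712, 0.1024]
orientation: [2.118, 2.319, -0.004]
contact_force: [0.3, 0.3, -5.1]
grip_width: 0.014
gripper_force: 98.0
```

Call:
{"op": "step_arm", "data": {"moves": [[-15, 3, 0, 0, 0, 0, 0], [-20, 3, 0, 0, 0, 0, 0], [-20, 3, 0, 0, 0, 0, 0]]}}

```text
clock: 38.0
tcp_pos: [0.5371, 0.0563, 0.1029]
orientation: [-2.115, -2.322, 0.0]
contact_force: [-1.3, 0.1, -4.6]
grip_width: 0.0141
gripper_force: 98.0
```

Run:
```python
from h import *
f=grab('side','s2.png'); o=r.get_obs(); print(o['grip_width'],o['gripper_force'],o['contact_force'],o['tcp_pos']); plan([.5365,.0567,.067],5.5)
```

```text
0.014143404994982157 97.95007824897766 [ 0.1502525   0.85604768 -4.96405295] [0.53701099 0.05756513 0.10299593]
 shift [-0.8 -0.6 36. ] turn [-0.    -0.001 -0.001] T 38.0
```

View pics/s2.png

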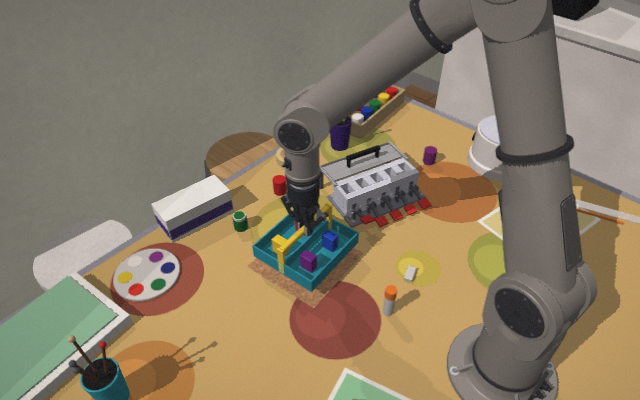

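The caddy hangs level over the mat around (305,252) with its crayons in it. The jars, at (280,186), (240,220) and (430,156), haven't moved. Next I lower it.

Call:
{"op": "step_arm", "data": {"moves": [[0, 0, 12, 0, 0, 0, 0], [0, 0, 22, 0, 0, 0, 0], [0, 0, 30, 0, 0, 0, 0], [0, 0, 33, 0, 0, 0, 0], [0, 0, 36, 0, 0, 0, 0], [0, 0, 36, 0, 0, 0, 0], [0, 0, 36, 0, 0, 0, 0]]}}

```text
clock: 38.75
tcp_pos: [0.5377, 0.0566, 0.0672]
orientation: [2.114, 2.323, 0.001]
contact_force: [-1.2, -0.4, -3.9]
grip_width: 0.0139
gripper_force: 98.1
```

Call:
{"op": "step_arm", "data": {"moves": [[0, 0, 1, 0, 0, 0, 0], [0, 0, 2, 0, 0, 0, 0], [0, 0, 2, 0, 0, 0, 0]]}}

```text
clock: 39.05
tcp_pos: [0.5378, 0.0566, 0.0672]
orientation: [2.114, 2.322, 0.0]
contact_force: [-8.0, -1.5, 17.0]
grip_width: 0.0141
gripper_force: 101.2
```

Call:
{"op": "step_arm", "data": {"moves": [[0, 0, 0, 0, 0, 0, 50], [0, 0, 0, 0, 0, 0, 50], [0, 0, 0, 0, 0, 0, 50], [0, 0, -40, 0, 0, 0, 50], [0, 0, -90, 0, 0, 0, 50], [0, 0, -100, 0, 0, 0, 50], [-50, 0, -100, 0, 0, 0.15, 50], [-100, 20, -100, 0, 0, 0.3, 50]]}}

```text
clock: 39.85
tcp_pos: [0.5641, -0.0383, 0.1658]
orientation: [2.44, 1.977, 0.0]
contact_force: [1.1, -0.4, -0.7]
grip_width: 0.0498
gripper_force: 0.0
```

Run:
```python
from h import *
plan([.628,-.284,.17],-18.9)
```

```text
shift [-227.1  113.4   -4.1] turn [0.001 0.    0.121] T 39.9
```

Call:
{"op": "step_arm", "data": {"moves": [[-40, 20, 0, 0, 0, 0.05, 50], [-227, 113, 0, 0, 0, 0.121, 50], [-227, 113, 0, 0, 0, 0.121, 50], [-227, 113, 0, 0, 0, 0.121, 50], [-227, 113, 0, 0, 0, 0.121, 50], [-227, 113, 0, 0, 0, 0.121, 50], [-227, 113, 0, 0, 0, 0.121, 50], [-227, 113, 0, 0, 0, 0.121, 50]]}}

```text
clock: 40.65
tcp_pos: [0.629, -0.2813, 0.1645]
orientation: [-2.551, -1.831, -0.001]
contact_force: [0.6, -0.3, -0.3]
grip_width: 0.0502
gripper_force: 0.0
```

Call:
{"op": "step_arm", "data": {"moves": [[0, 0, 0, 0, 0, 0, 50], [0, 0, 0, 0, 0, 0, 50]]}}

```text
clock: 40.85
tcp_pos: [0.6294, -0.281, 0.1653]
orientation: [-2.551, -1.833, -0.001]
contact_force: [0.4, -0.1, 1.3]
grip_width: 0.0502
gripper_force: 0.0
```

Run:
```python
from h import *
f=grab('wrist');P=cloud(f)
m=(P[...,2]>.113)&(P[...,2]<.125)&(f['image'].max(2)<70); print(m.sum(), cv2.minAreaRect((P[m][:,:2]*1000).astype(np.float32)))
print(caddy(grab('top')))
plan([.628,-.284,.095],-18.9)
```

```text
4588 ((716.0137939453125, -316.2475891113281), (114.60227966308594, 199.01449584960938), 70.9836654663086)
((537.875, 54.12494659423828), (192.4198455810547, 199.5790557861328), 5.621964454650879)
 shift [-2.4 -0.5 70.3] turn [ 0.    -0.     0.005] T 41.0
```

Call:
{"op": "step_arm", "data": {"moves": [[-2, -1, 35, 0, 0, 0, 50], [-2, -1, 70, 0, 0, 0, 50], [-2, -1, 70, 0, 0, 0, 50], [-2, -1, 70, 0, 0, 0, 0], [-2, -1, 70, 0, 0, 0, 0], [-2, -1, 70, 0, 0, 0, 0], [-2, -1, 70, 0, 0, 0, 0]], "grip_force": 60}}

```text
clock: 41.65
tcp_pos: [0.6286, -0.2849, 0.0976]
orientation: [2.552, 1.828, 0.003]
contact_force: [-2.7, 1.1, 5.9]
grip_width: 0.0127
gripper_force: 61.1
```

Call:
{"op": "step_arm", "data": {"moves": [[0, -15, 0, 0, 0, 0, 0], [0, -30, 0, 0, 0, 0, 0], [0, -45, 0, 0, 0, 0, 0], [0, -60, 0, 0, 0, 0, 0], [0, -66, 0, 0, 0, 0, 0], [0, -70, 0, 0, 0, 0, 0], [0, -70, 0, 0, 0, 0, 0]]}}

```text
clock: 42.35
tcp_pos: [0.5648, -0.2629, 0.0977]
orientation: [2.548, 1.826, 0.009]
contact_force: [6.2, -0.3, -0.1]
grip_width: 0.0128
gripper_force: 61.5
```

Call:
{"op": "step_arm", "data": {"moves": [[0, -2, 0, 0, 0, 0, 0], [0, -4, 0, 0, 0, 0, 0], [0, -4, 0, 0, 0, 0, 0], [0, -4, 0, 0, 0, 0, 0]]}}

```text
clock: 42.75
tcp_pos: [0.5624, -0.262, 0.0976]
orientation: [2.547, 1.825, 0.011]
contact_force: [9.9, -2.1, -3.6]
grip_width: 0.0127
gripper_force: 61.0
```

Call:
{"op": "step_arm", "data": {"moves": [[0, -2, 0, 0, 0, 0, 0], [0, -3, 0, 0, 0, 0, 0], [0, -3, 0, 0, 0, 0, 0], [0, -3, 0, 0, 0, 0, 0]]}}

```text
clock: 43.15
tcp_pos: [0.5625, -0.2621, 0.0977]
orientation: [2.543, 1.823, 0.017]
contact_force: [20.0, -6.4, -14.0]
grip_width: 0.0126
gripper_force: 59.7
```

The cover is at its shut stop after 70 mm of travel, and the force has risen. Releasing and retreating.

Call:
{"op": "step_arm", "data": {"moves": [[0, 4, 0, 0, 0, 0, 50], [0, 4, 0, 0, 0, 0, 50], [0, 4, 0, 0, 0, 0, 50], [0, 4, -40, 0, 0, 0, 50], [0, 4, -90, 0, 0, 0, 50], [-30, 4, -130, 0, 0, 0, 50], [-60, 4, -130, 0, 0, 0, 50], [-60, 4, -130, 0, 0, 0, 50]]}}

```text
clock: 43.95
tcp_pos: [0.5368, -0.3239, 0.2268]
orientation: [2.557, 1.818, -0.003]
contact_force: [-0.4, -0.6, -0.3]
grip_width: 0.0503
gripper_force: 0.0
```

Call:
{"op": "step_arm", "data": {"moves": [[-40, 0, 0, 0, 0, 0, 50], [-60, 0, 0, 0, 0, 0, 50], [-60, 0, 0, 0, 0, 0, 50], [-60, 0, 0, 0, 0, 0, 50]]}}

```text
clock: 44.35
tcp_pos: [0.5194, -0.3743, 0.2246]
orientation: [-2.553, -1.829, -0.0]
contact_force: [0.1, 0.7, 0.4]
grip_width: 0.0501
gripper_force: 0.0
```

Run:
```python
from h import *
grab('side','s3.png'); f=grab('wrist');P=cloud(f)
m=(P[...,2]>.11)&(P[...,2]<.125)&(f['image'].max(2)<70)&(abs(P[...,0]-.56)<.1)&(abs(P[...,1]+.26)<.1); print(m.sum(), cv2.minAreaRect((P[m][:,:2]*1000).astype(np.float32)))
print(caddy(grab('top')), r.get_obs()['clock'])
```

```text
2124 ((553.9835815429688, -287.29534912109375), (66.09954833984375, 13.093668937683105), 71.24623107910156)
((537.610595703125, 54.153934478759766), (191.21969604492188, 199.61184692382812), 5.624345779418945) 44.5
```

View pics/s3.png

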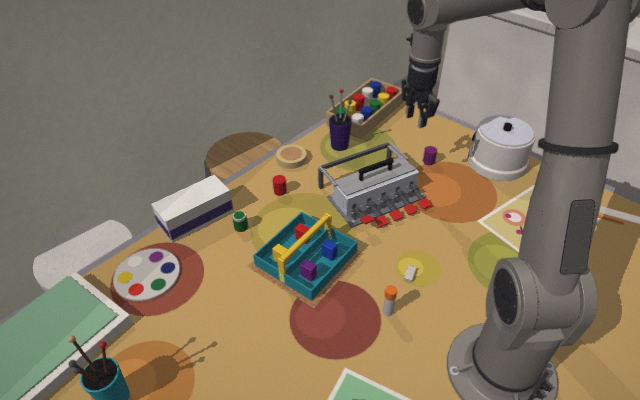

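The cover is shut over the pockets at (375,180). The caddy is centred on the mat at (305,255) with all four crayons, and the jars and arm are clear. Handing in.

```bash
python3 -c "
from h import *
print(r.hand_in())"
```

```text
the job is handed in; nothing more can be done
None
```

The job is handed in at about 45 s with no verdict returned: all four crayons (no green one this time) are upright in the caddy, which stands about 3 mm off the mat's centre, the cover is shut against its stop, and the jars look untouched.

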